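# Sort the drilled parts off the press bench

## Task

Clear the five finished aluminium parts into their trays: both round bushings go into the round steel pan, standing on end; the two short drilled blocks go into the two-bay plywood tray, lying flat with one in each bay; the long bar goes into the long undivided grey trough, lying flat along it. Every part must end up resting fully on its tray's floor, clear of the rims. Leave the white oil bottle and the dark plug gauge standing where they are.

Things in the scene. Friction and masses are not known exactly. Their poses are not given: they have to be found in the camera images.
- bushing1_mid (a point): First turned aluminium bushing, a plain round tube: outside diameter 40 mm, bore 20 mm, 45 mm tall, standing on end; loose, about 0.12 kg. The point is its centre, half-way up (22.5 mm above its underside); z along its axis. The two bushings are alike.
- bushing2_mid (a point): Second turned aluminium bushing, a plain round tube: outside diameter 40 mm, bore 20 mm, 45 mm tall, standing on end; loose, about 0.12 kg. The point is its centre, half-way up (22.5 mm above its underside); z along its axis. The two bushings are alike.
- block1_mid (a point): First aluminium block 60 x 36 x 30 mm with two dark drilled holes in its top, lying flat; loose, about 0.17 kg. The point is its centre, half-way up (15 mm above its underside); x along its 60 mm length, y across its 36 mm width, z up. The two blocks are alike.
- block2_mid (a point): Second aluminium block 60 x 36 x 30 mm with two dark drilled holes in its top, lying flat; loose, about 0.17 kg. The point is its centre, half-way up (15 mm above its underside); x along its 60 mm length, y across its 36 mm width, z up. The two blocks are alike.
- bar_mid (a point): The long bar: aluminium, 140 x 24 x 24 mm, a row of five dark holes in its top, lying flat; loose, about 0.2 kg. The point is its centre, half-way up (12 mm above its underside); x along its 140 mm length, z up.
- pan: Round steel pan, fixed to the bench, for the bushings: 158 mm across the rim, about 140 mm clear across its flat floor inside, 22 mm high, floor 6 mm thick. Origin at the centre of its underside, on the bench; z up.
- block_tray: Plywood tray with one dividing wall, fixed to the bench, for the blocks: outside 132 mm (its x) x 193 mm (its y) x 22 mm high, walls 6 mm, floor 6 mm thick. The divider stands at y = 0, as high as the walls, leaving two bays, each about 120 mm (x) by 87 mm (y) inside, centred at y = +47 and y = -47 mm. Origin at the centre of its underside; z up.
- trough: Long grey painted trough without divider, fixed to the bench, for the bar: outside 96 mm (its x) x 187 mm (its y) x 22 mm high, walls 6 mm, floor 6 mm thick, so 84 x 175 mm inside. Origin at the centre of its underside; x across, y along its length, z up.
- oil_bottle_mid (a point): Bystander, not to be disturbed: small white oil bottle with a black cap, loose, diameter 36 mm, 85 mm tall, standing among the trays. The point is half-way up its axis.
- plug_gauge_mid (a point): Bystander, not to be disturbed: dark steel plug gauge, loose, 32 mm across its foot, waisted, 70 mm tall, standing on end among the trays. The point is half-way up its axis. (Other clutter on the bench - a screwdriver, an offcut, a brush, a tin, a vice, a carton - lies outside the band where parts and trays are.)

How it is judged:
At the end, for the whole second after the job is handed in: Bushings upright (0.12 rad) in the pan, centres within 62 mm of its centre; one block flat (0.12 rad) in each bay of the plywood tray; bar in the trough, along it (0.5 rad), centre within 30 mm of its middle lengthwise; each part within 5 mm of its tray floor, at rest (horizontal distance between each of bushing1_mid, bushing2_mid and pan below 0.062 m and z of each of bushing1_mid, bushing2_mid in the frame of pan below 0.0335 m and angle between the z axis of each of bushing1_mid, bushing2_mid and the z axis of pan, either way round below 0.12 rad and x of block1_mid in the frame of block_tray between -0.055 and 0.055 m and z of each of block1_mid, block2_mid in the frame of block_tray below 0.026 m and angle between the z axis of each of block1_mid, block2_mid and the z axis of block_tray, either way round below 0.12 rad and x of block2_mid in the frame of block_tray between -0.055 and 0.055 m and ((y of block1_mid in the frame of block_tray between 0.008 and 0.085 m and y of block2_mid in the frame of block_tray between -0.085 and -0.008 m) or (y of block1_mid in the frame of block_tray between -0.085 and -0.008 m and y of block2_mid in the frame of block_tray between 0.008 and 0.085 m)) and x of bar_mid in the frame of trough between -0.04 and 0.04 m and y of bar_mid in the frame of trough between -0.03 and 0.03 m and z of bar_mid in the frame of trough below 0.023 m and angle between the x axis of bar_mid and the y axis of trough, either way round below 0.5 rad and linear speed of each of bushing1, bushing2, block1, block2, bar below 0.02 m/s); the robot touches nothing.
It fails at once if the oil bottle is knocked over or pushed more than 30 mm away (angle between oil_bottle_mid's own z axis and vertical above 0.6 rad or distance of oil_bottle_mid from where it was at the start of the episode above 0.03 m).
It fails at once if the plug gauge is knocked over or pushed more than 30 mm away (angle between plug_gauge_mid's own z axis and vertical above 0.6 rad or distance of plug_gauge_mid from where it was at the start of the episode above 0.03 m).
It also fails if it takes over 122 s, if anything falls off the work surface, if the arm or the gripper's body presses on something with over 40 N, if the wrist force passes 120 N, or if a joint passes its speed limit or range.

## Robot

A 6-joint arm with a two-finger parallel gripper is mounted at the origin on the work surface. World frame = base frame: x ahead of the robot, y to its left, z up, the work surface at z = 0. Lengths are in m, angles in rad, forces in N, time in s.
With the tool pointing down it reaches from about 0.25 to 0.775 m from the base axis. Payload 4 kg.
Tool frame: the origin (TCP) lies midway between the tips of the shut fingers; the grasp point (between the pads) lies 19 mm behind it (robot.grasp_offset is the distance from the TCP to the grasp point, in m); z points along the fingers, y is the direction in which the jaws open and shut (so a half turn about z gives the same grasp; the last joint's range is limited). The gripper opens to 94 mm and grips with 3 to 60 N. Pads are 16 mm wide; open, the fingers measure 119 mm over their backs; the gripper's body (75 mm by 177 mm) begins 78 mm behind the grasp point.
Start: joints at [1.141, 0.087, 1.371, -0, 1.684, -0.103], TCP at [0.177, 0.521, 0.206] pointing down, gripper open.
Joint ranges: [-3.1, 3.1], [-0.76, 2.03], [0.27, 2.55], [-1.08, 4.22], [0.17, 2.65], [-2.57, 2.57]. Speed limits (rad/s): [2.79, 2.79, 3.14, 3.14, 3.14, 3.14].

## Interface

Orientations are given as [roll, pitch, yaw] about the fixed x, y, z axes, in that order (R = Rz(yaw) Ry(pitch) Rx(roll)).
In Python, from bench import status, viewer, order, robot gives the robot as it stands. The module is installed in compiled form; this text tells all that it offers.
- The arm moves only by the tool move_arm, never from a script. Its argument "targets" is a list of rows, each a list of 3 entries, a list of its own where there are three numbers: the shift along the tool's x, y, z in mm, then the turn, a rotation vector about the tool's x, y, z in degrees, then the opening, from -1 (shut) to 1 (fully open). A call has 1 to 20 rows; each row is the pose to reach, as a shift and turn from the pose commanded when the call began, along the tool's axes at that moment; what a row does not reach only later rows make up. A row lasts 1/8 s, in which the tool goes at most 62.5 mm and 10.7 degrees, less where a joint would pass 70% of its speed; a pose out of reach is approached as far as the arm can. A call with a gripper value outside its range is refused whole. The fingers move at their own pace and stop on an object; the grip force is fixed at half the most. Time passes only in rows, so rows that repeat a pose let the fingers close. It gives the time, the measured TCP pose, the force and the opening at its end, in the units of the state.
- status.get_obs(): the state, without advancing time (a new reading comes with each control period).
- viewer.snapshot(name): name is "scene" or "top" or "wrist"; returns the picture (480x640x3 uint8, red, green, blue); there is no depth.
- viewer.camera_model(name): a dict with "K" (3x3 intrinsics, pixels), "xyz" and "attitude" of the camera in the world; the wrist camera has in their place "T_tool_cam" (4x4, takes a point from camera to tool coordinates, whose origin is the TCP and whose axes are the flange's). Camera axes: x right, y up, looking along -z (the intrinsics and any distortion apply to the point x, -y, -z); pixel columns grow to the right and rows downward; lengths in m; the calibration is good to about 2 mm. A picture is of the moment at which its call begins: read the wrist's pose just before it. camera_model takes no time and is no camera call.
- order.close_job(): hands the job in, once; it reports no verdict.
The state is a dict: "time": time; "joint_positions": joint angles; "qvel": joint speeds; "joint_torque": joint torques, N m; "tool_pos": TCP position; "ee_rot": TCP orientation; "wrist_force": force on the tool from outside, world axes, zero at the start; "wrist_torque": the same for the moment, N m; "width": finger opening in m.
Only numpy, scipy, OpenCV 4.12 (cv2) and the standard library are available. Lean on these libraries where they do the work, as an engineer would, in place of code of your own. Each camera call takes 0.05 s, during which the arm holds its last target. There are 200 camera calls.

## Working session

There is one attempt and no reset: what is moved stays moved. The work goes in short steps, Python scripts to look and compute and a tool call to move; the robot and the scene stay as the last step left them, time stands still between calls to the robot, and variables do not carry over. Pictures are saved under pics/ and viewed, about 12 in all and at most 16, crops included, and the job is handed in when it is done.

Besides the shell and the picture viewer there is one more tool, called after "Request:" as name(argument=value, ...) on one line, values as JSON. move_arm: Moves the arm, as the interface text tells. Its arguments: {"type":"object","properties":{"targets":{"type":"array"}},"required":["targets"]}

```bash
mkdir -p pics; python3 - <<'E'
from bench import status, viewer
import cv2
o=status.get_obs(); print(o)
for n in("top","scene"):
    cv2.imwrite(f"pics/{n}0.png",viewer.snapshot(n)[:,:,::-1]); print(viewer.camera_model(n))
print(viewer.camera_model("wrist"))
E
```

```text
{'time': 0.0, 'joint_positions': array([ 1.14088037e+00,  8.79477769e-02,  1.37222243e+00, -2.21478866e-05,
        1.68359106e+00, -1.03085894e-01]), 'qvel': array([-0.00111092,  0.00105338,  0.00107867,  0.00111573,  0.00040041,
       -0.00021328]), 'joint_torque': array([-8.57588093e-04, -3.40183496e+01, -3.02426326e+01,  7.15943123e-02,
        3.29133833e-02, -1.51764234e-04]), 'tool_pos': array([0.17635214, 0.52039211, 0.20432427]), 'ee_rot': array([-3.13943328e+00, -2.01262687e-04,  2.81475990e+00]), 'wrist_force': array([ 0.01457263, -0.05749192, -0.10485064]), 'wrist_torque': array([ 0.00125271, -0.00189704, -0.05062087]), 'width': 0.09401615609907815}
{'K': array([[590.57727406,   0.        , 311.69708427],
       [  0.        , 590.57727406, 240.31677148],
       [  0.        ,   0.        ,   1.        ]]), 'xyz': array([ 0.25095968, -0.00785511,  1.18805152]), 'attitude': array([ 2.12761250e-01,  9.04615483e-04, -1.57185209e+00])}
{'K': array([[534.6868072 ,   0.        , 320.30449988],
       [  0.        , 534.6868072 , 236.03368762],
       [  0.        ,   0.        ,   1.        ]]), 'xyz': array([ 1.28942727, -0.09996838,  0.66884347]), 'attitude': array([0.91655297, 0.0168071 , 1.43469489])}
{'K': array([[416.43314034,   0.        , 316.72098722],
       [  0.        , 416.43314034, 238.11467722],
       [  0.        ,   0.        ,   1.        ]]), 'T_tool_cam': array([[ 1.45102255e-03,  9.60696350e-01,  2.77597583e-01,
         8.06823201e-02],
       [ 9.99998181e-01, -1.05044624e-03, -1.59172869e-03,
        -5.27995511e-04],
       [-1.23756660e-03,  2.77599388e-01, -9.60696127e-01,
        -1.79916286e-01],
       [ 0.00000000e+00,  0.00000000e+00,  0.00000000e+00,
         1.00000000e+00]])}
```

View pics/top0.png

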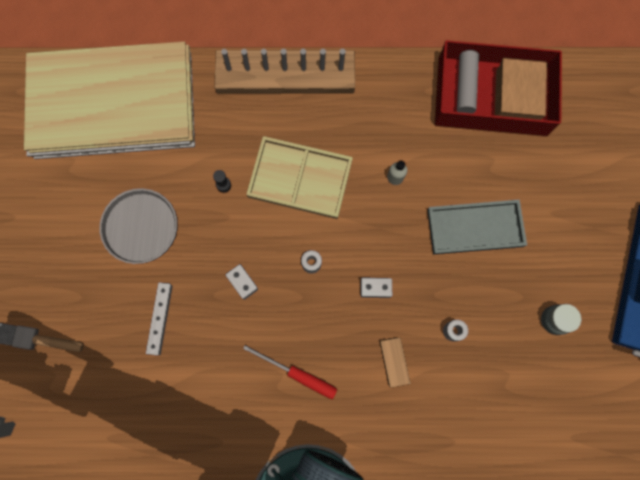

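View pics/scene0.png

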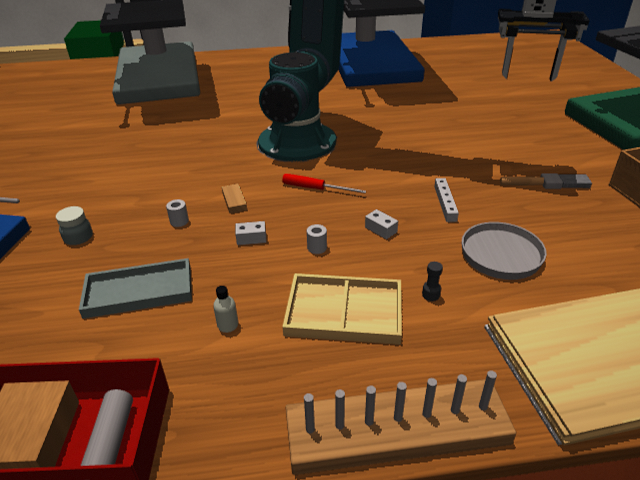

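The top view shows the bar (158,318), blocks (241,281) and (377,287), bushings (311,261) and (457,329), pan (139,226), plywood tray (300,176), trough (477,227), bottle (398,172) and gauge (222,181). The scene view shows the same things. Next I triangulate these points from crops.

```bash
python3 - <<'E'
import cv2,numpy as np
t=cv2.imread("pics/top0.png");s=cv2.imread("pics/scene0.png")
for n,im in(("top",t),("scene",s)):
    h=cv2.cvtColor(im,cv2.COLOR_BGR2HSV)
    m=((h[...,1]<45)&(h[...,2]>135)).astype(np.uint8)*255
    m=cv2.morphologyEx(m,cv2.MORPH_CLOSE,np.ones((5,5)))
    for c in cv2.findContours(m,cv2.RETR_EXTERNAL,cv2.CHAIN_APPROX_NONE)[0]:
        if cv2.contourArea(c)>80: print(n,[np.round(v,1) for v in cv2.minAreaRect(c)],cv2.contourArea(c))
def crop(im,x,y,w,h,k,n):
    c=cv2.resize(im[y:y+h,x:x+w],None,fx=k,fy=k,interpolation=cv2.INTER_CUBIC)
    for i in range(0,w,20): cv2.putText(c,str(x+i),(i*k,8),0,.3,(0,255,255));cv2.line(c,(i*k,10),(i*k,16),(0,255,255))
    for i in range(20,h,20): cv2.putText(c,str(y+i),(0,i*k),0,.3,(0,255,255));cv2.line(c,(20,i*k),(26,i*k),(0,255,255))
    return c
cv2.imwrite("pics/a.png",np.vstack([crop(t,230,125,200,100,4,''),crop(t,370,190,200,50,4,'')][:1]+[np.hstack([crop(t,420,185,120,75,3,''),crop(t,90,180,146,75,3,'')])[:,:800] ]if False else [crop(t,90,125,266,145,3,'')]))
cv2.imwrite("pics/b.png",crop(t,365,145,180,120,4,''))
cv2.imwrite("pics/c.png",np.vstack([crop(s,60,195,250,150,3,'')]))
cv2.imwrite("pics/d.png",np.vstack([crop(s,280,170,266,180,3,'')]))
E
```

```text
top [array([457.5, 329.5]), array([19., 19.]), np.float64(90.0)] 276.0
top [array([567., 318.]), array([26., 26.]), np.float64(90.0)] 536.5
top [array([157.7, 318.4]), array([11.4, 71.8]), np.float64(10.0)] 738.0
top [array([376.5, 286.5]), array([17., 29.]), np.float64(90.0)] 481.0
top [array([240.9, 280.8]), array([29.2, 18.1]), np.float64(54.2)] 488.5
top [array([311., 260.]), array([18., 18.]), np.float64(90.0)] 266.0
top [array([140. , 227.5]), array([63., 66.]), np.float64(90.0)] 3242.0
top [array([470.2,  78. ]), array([ 6.2, 52.1]), np.float64(2.4)] 251.5
scene [array([102. , 427.1]), array([12.6, 80.7]), np.float64(18.9)] 792.0
scene [array([502.6, 251. ]), array([84.6, 39. ]), np.float64(14.0)] 2335.5
scene [array([316.5, 230.5]), array([11., 19.]), np.float64(90.0)] 157.0
scene [array([250. , 227.3]), array([10. , 28.8]), np.float64(85.2)] 254.0
scene [array([381.1, 218.3]), array([29.1, 11.2]), np.float64(26.6)] 247.5
scene [array([ 69. , 213.5]), array([13., 26.]), np.float64(90.0)] 249.0
scene [array([175.5, 204.5]), array([ 9., 17.]), np.float64(90.0)] 120.0
scene [array([446.5, 195.5]), array([38.1, 10.1]), np.float64(70.6)] 310.5
```

View pics/a.png

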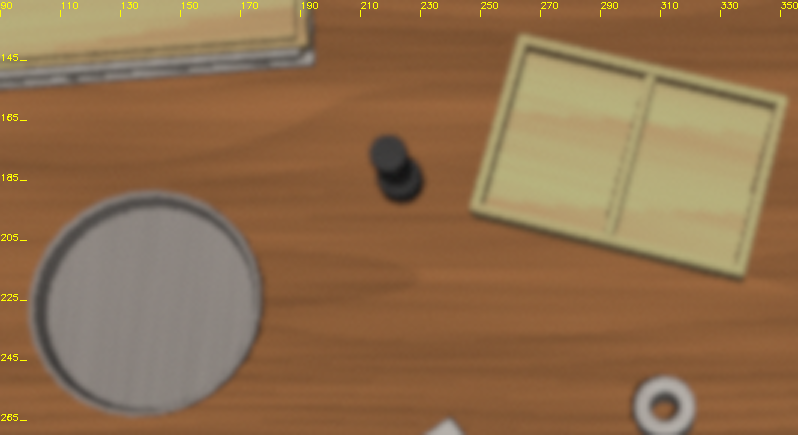

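View pics/b.png

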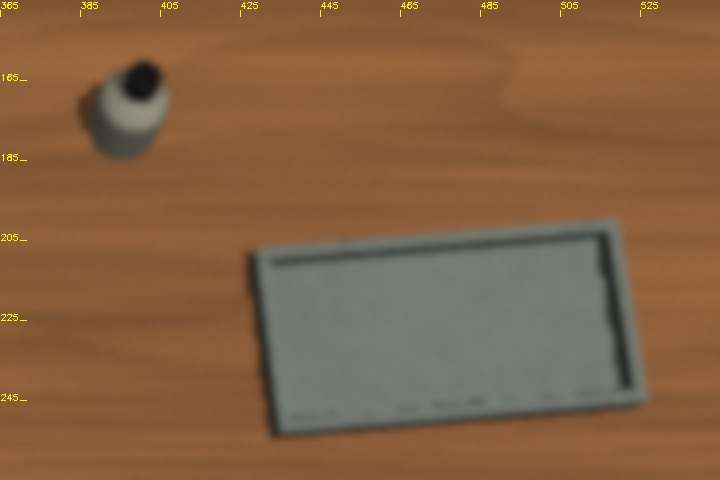

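View pics/c.png

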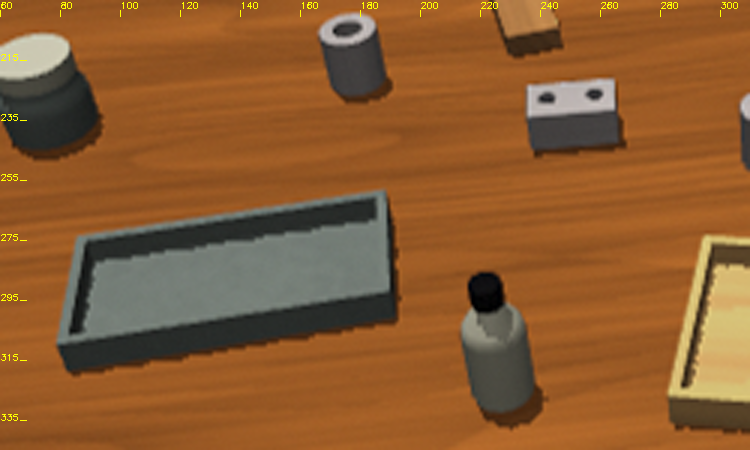

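View pics/d.png

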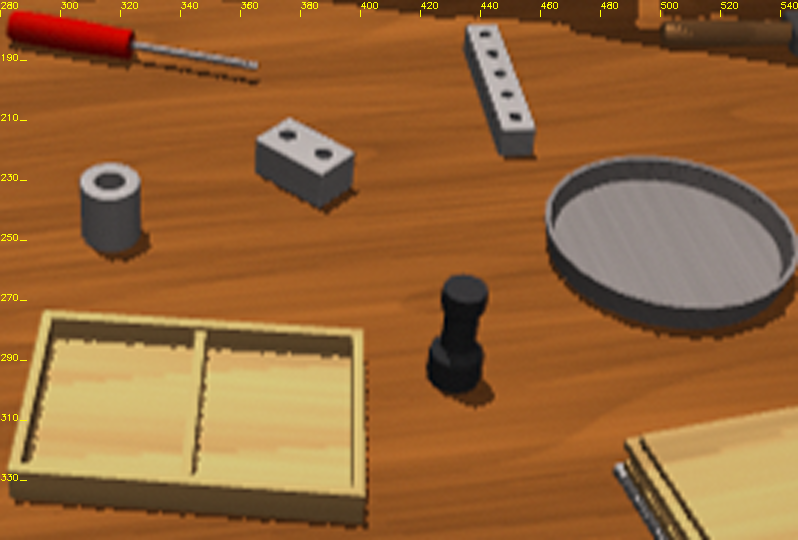

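Crop readings (top / scene), taken on the top faces and rims: tray corners, trough corners, pan rim, hole centres, bottle cap and gauge top. Next I triangulate them.

```bash
cat >h.py <<'E'
import numpy as np
from scipy.spatial.transform import Rotation as R
from bench import status, viewer
def ray(n,p,obs=None):
    c=viewer.camera_model(n)
    d=np.linalg.solve(c["K"],[p[0],p[1],1])*[1,-1,-1]
    if n=="wrist":
        T=c["T_tool_cam"];A=R.from_euler('xyz',obs["ee_rot"]).as_matrix()
        return obs["tool_pos"]+A@T[:3,3],A@T[:3,:3]@d
    return c["xyz"],R.from_euler('xyz',c["attitude"]).as_matrix()@d
def tri(r1,r2):
    (a,u),(b,v)=r1,r2
    s=np.linalg.lstsq(np.c_[u,-v],b-a,rcond=None)[0]
    p,q=a+s[0]*u,b+s[1]*v
    return (p+q)/2,np.linalg.norm(p-q)
def onz(r,z): return r[0]+r[1]*(z-r[0][2])/r[1][2]
E
python3 - <<'E'
from h import *
np.set_printoptions(precision=4,suppress=True)
A=lambda p:(90+p[0]/3,125+p[1]/3);B=lambda p:(365+p[0]/4,145+p[1]/4);C=lambda p:(60+p[0]/3,195+p[1]/3);D=lambda p:(280+p[0]/3,170+p[1]/3)
def dc(P):
    P=np.array(P,float);n=np.linalg.solve(np.c_[P[2]-P[0],P[1]-P[3]],P[1]-P[0]);return P[0]+n[0]*(P[2]-P[0])
tt=[A(p) for p in[(521,36),(786,97),(743,277),(472,211)]];ts=[D(p) for p in[(12,470),(365,495),(361,331),(45,312)]]
gt=[B(p) for p in[(255,248),(617,220),(645,403),(277,434)]]
# scene: match world corners later; diag centre is order-independent
gs=[C(p) for p in[(81,239),(384,193),(395,292),(62,345)]]
L={"bushA":((311.3,260.3),(316.7,230.3),.045),"bushB":((457.5,329.5),(175.7,205),.045),"blockA":((241,281),(381.8,218.2),.03),"blockB":((376.7,286.7),(250,227),.03),"bar":((157.9,318.5),(446.7,194.7),.024),
"pan":((138.8,226),(504,247.7),.022),"tray":(dc(tt),dc(ts),.022),"trough":(dc(gt),dc(gs),.022),"bottle":((400.8,165),(222,288),.085),"gauge":((219.3,176),(435,264.5),.07)}
for k,(t,s,z) in L.items():
    p,e=tri(ray("top",t),ray("scene",s)); print(k,p,round(e,4),"onz",onz(ray("top",t),z)[:2])
print([onz(ray("top",p),.022)[:2] for p in tt]);print([onz(ray("top",p),.022)[:2] for p in gt])
for n,c,a,z in(("bar",(157.7,318.4),100,.024),("blA",(240.9,280.8),54.2,.03),("blB",(376.5,286.5),0,.03)):
    d=20*np.array([np.cos(np.radians(a)),np.sin(np.radians(a))]);u=onz(ray("top",c+d),z)-onz(ray("top",c-d),z);print(n,np.degrees(np.arctan2(u[1],u[0])))
E
```

```text
bushA [ 0.4584 -0.0051  0.0418] 0.0023 onz [ 0.4577 -0.0063]
bushB [ 0.3228 -0.2863  0.0414] 0.0019 onz [ 0.3226 -0.2864]
blockA [0.4196 0.1344 0.0275] 0.0027 onz [0.419  0.1328]
blockB [ 0.4077 -0.1345  0.028 ] 0.0018 onz [ 0.4074 -0.1352]
bar [0.3466 0.2971 0.0207] 0.0031 onz [0.346  0.2947]
pan [0.5357 0.3488 0.0145] 0.0048 onz [0.5331 0.3441]
tray [0.6399 0.0189 0.0183] 0.003 onz [0.6384 0.0173]
trough [ 0.5325 -0.3434  0.0171] 0.0029 onz [ 0.5315 -0.3435]
bottle [ 0.6413 -0.1817  0.0824] 0.0021 onz [ 0.6404 -0.1823]
gauge [0.6239 0.1777 0.0693] 0.0032 onz [0.6233 0.1761]
[array([0.7249, 0.0935]), array([ 0.6796, -0.0912]), array([ 0.5507, -0.06  ]), array([0.5976, 0.125 ])]
[array([ 0.5723, -0.2465]), array([ 0.5869, -0.4325]), array([ 0.4911, -0.4394]), array([ 0.4754, -0.2534])]
bar 172.97011572608406
blA -143.5323177277246
blB -90.06751579359684
```

Heights agree with the sizes given, within a constant bias of about 3 mm, and the positions are plausible. I start with the bar and go to a hover for a wrist look.

```bash
cat >>h.py <<'E'
def plan(*wps):
    """wps: (x,y,z,yawdeg) measured-TCP goals -> shift mm, turn deg, rows from now"""
    o=status.get_obs();A=R.from_euler('xyz',o["ee_rot"]);lp,lt=np.zeros(3),0
    print("t",round(o["time"],2),"pos",np.round(o["tool_pos"],4),"yaw",round(np.degrees(o["ee_rot"][2]),1),"w",round(o["width"],4),"j6",round(o["joint_positions"][5],2))
    for w in wps:
        s=A.inv().apply(np.array(w[:3])-o["tool_pos"])*1e3
        t=(A.inv()*R.from_euler('xyz',[np.pi,0,np.radians(w[3])])).as_rotvec(degrees=True)
        n=max(np.linalg.norm(s-lp)/62.5,np.linalg.norm(t-lt)/10.7);lp,lt=s,t
        print(np.round(s,1).tolist(),np.round(t,1).tolist(),"rows %.1f"%n)
E
python3 -c "
from h import *
plan((.347,.296,.16,173))"
```

```text
t 0.1 pos [0.1764 0.5205 0.2044] yaw 161.3 w 0.0939 j6 -0.1
[-233.7, -157.7, 44.7] [-0.1, -0.0, -11.7] rows 4.6
```

Request:
move_arm(targets=[[[-233.7,-157.7,44.7],[0,0,-11.7],1],[[-233.7,-157.7,44.7],[0,0,-11.7],1],[[-233.7,-157.7,44.7],[0,0,-11.7],1],[[-233.7,-157.7,44.7],[0,0,-11.7],1],[[-233.7,-157.7,44.7],[0,0,-11.7],1],[[-233.7,-157.7,44.7],[0,0,-11.7],1],[[-233.7,-157.7,44.7],[0,0,-11.7],1],[[-233.7,-157.7,44.7],[0,0,-11.7],1]])

```text
time: 1.1
tool_pos: [0.3467, 0.2976, 0.161]
ee_rot: [3.141, -0.0, 3.021]
wrist_force: [-0.1, -0.2, 0.3]
width: 0.094
```

```bash
cat >>h.py <<'E'
import cv2
def look(name):
    o=status.get_obs();im=viewer.snapshot("wrist")[:,:,::-1].copy();cv2.imwrite(f"pics/{name}.png",im)
    print("pose",o["tool_pos"].round(4),o["ee_rot"].round(4),"wf",o["wrist_force"].round(1))
    return o,im
def parts(im,o,z,thr=150,sat=45):
    h=cv2.cvtColor(im,cv2.COLOR_BGR2HSV);m=((h[...,1]<sat)&(h[...,2]>thr)).astype(np.uint8)*255
    m=cv2.morphologyEx(m,cv2.MORPH_CLOSE,np.ones((15,15)))
    for c in cv2.findContours(m,cv2.RETR_EXTERNAL,cv2.CHAIN_APPROX_NONE)[0]:
        if cv2.contourArea(c)<800: continue
        b=cv2.boxPoints(cv2.minAreaRect(c));P=np.array([onz(ray("wrist",p,o),z)[:2] for p in b])
        e=[P[1]-P[0],P[2]-P[1]];L=[np.linalg.norm(v) for v in e];l=e[int(L[1]>L[0])]
        print("px",b.mean(0).round(),"xy",P.mean(0).round(4),"size",np.round(L,4),"long",round(np.degrees(np.arctan2(l[1],l[0]))%180,1))
E
python3 -c "
from h import *
o,im=look('w1'); parts(im,o,.024); plan((.347,.296,.01,173))"
```

```text
pose [0.3467 0.2976 0.161 ] [ 3.141 -0.     3.021] wf [-0.1 -0.2  0.3]
px [392. 462.] xy [0.5833 0.3409] size [0.1435 0.0396] long 83.1
px [386. 376.] xy [0.4894 0.3412] size [0.1249 0.0456] long 83.1
px [121. 327.] xy [0.4151 0.1228] size [0.0349 0.0394] long 36.6
px [313. 221.] xy [0.3444 0.2946] size [0.067  0.0227] long 171.5
t 1.15 pos [0.3467 0.2976 0.161 ] yaw 173.1 w 0.0941 j6 -0.87
[-0.5, -1.6, 151.0] [0.0, 0.0, 0.1] rows 2.4
```

View pics/w1.png

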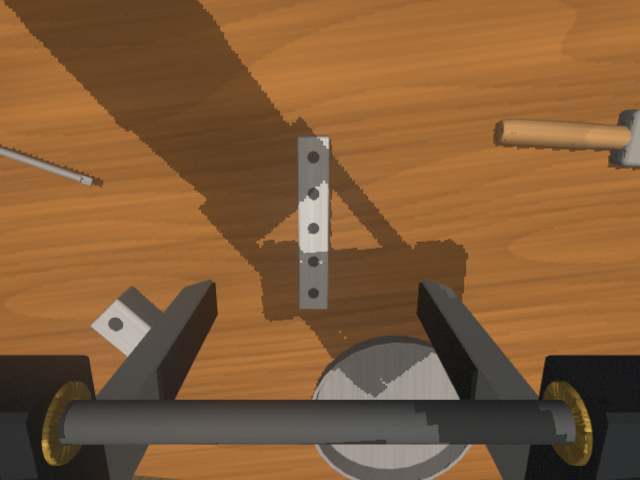

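The wrist view shows the bar centred, middle hole at (313,228) and end holes at (313,157) and (313,293).

```bash
python3 -c "
from h import *
o=status.get_obs()
for p in [(313,157),(313,228),(313,293)]: print(onz(ray('wrist',p,o),.024), onz(ray('top',(157.9,318.5)),.024))
print(tri(ray('wrist',(313,228),o),ray('top',(157.9,318.5))))
c=onz(ray('wrist',(313,228),o),.024)
plan((c[0],c[1],.05,173),(c[0],c[1],.008,173),(c[0],c[1],.16,173))"
```

```text
[0.29426046 0.30102683 0.024     ] [0.34596288 0.294679   0.024     ]
[0.34889897 0.29435859 0.024     ] [0.34596288 0.294679   0.024     ]
[0.40383416 0.28765415 0.024     ] [0.34596288 0.294679   0.024     ]
(array([0.34653243, 0.29398546, 0.02913314]), np.float64(0.0023069898371546023))
t 1.15 pos [0.3467 0.2976 0.161 ] yaw 173.1 w 0.0941 j6 -0.87
[-2.6, -3.0, 111.0] [0.0, 0.0, 0.1] rows 1.8
[-2.6, -3.0, 153.0] [0.0, 0.0, 0.1] rows 0.7
[-2.6, -2.9, 1.0] [0.0, 0.0, 0.1] rows 2.4
```

Request:
move_arm(targets=[[[-2.6,-3,60],[0,0,0],1],[[-2.6,-3,111],[0,0,0],1],[[-2.6,-3,135],[0,0,0],1],[[-2.6,-3,153],[0,0,0],1],[[-2.6,-3,153],[0,0,0],1],[[-2.6,-3,153],[0,0,0],-1],[[-2.6,-3,153],[0,0,0],-1],[[-2.6,-3,153],[0,0,0],-1],[[-2.6,-3,153],[0,0,0],-1],[[-2.6,-3,153],[0,0,0],-1],[[-2.6,-3,153],[0,0,0],-1],[[-2.6,-3,153],[0,0,0],-1],[[-2.6,-3,153],[0,0,0],-1],[[-2.6,-3,110],[0,0,0],-1],[[-2.6,-3,50],[0,0,0],-1],[[-2.6,-3,1],[0,0,0],-1],[[-2.6,-3,1],[0,0,0],-1]])

```text
time: 3.28
tool_pos: [0.3518, 0.2947, 0.1644]
ee_rot: [3.135, 0.007, 3.019]
wrist_force: [0.1, 0.2, -2.3]
width: 0.0238
```

```bash
python3 -c "
from h import *
plan((.425,0,.18,134),(.532,-.3425,.15,94.5))"
```

```text
t 3.27 pos [0.3518 0.2947 0.1644] yaw 173.0 w 0.0238 j6 -0.87
[-108.8, -283.5, -16.5] [0.5, 0.3, 39.0] rows 4.9
[-256.7, -610.5, 12.5] [0.6, 0.1, 78.5] rows 5.8
```

Bar gripped (width 23.8 mm). Now I carry it to above the trough.

Request:
move_arm(targets=[[[-109,-283,-16],[0,0,39],-1],[[-109,-283,-16],[0,0,39],-1],[[-109,-283,-16],[0,0,39],-1],[[-109,-283,-16],[0,0,39],-1],[[-109,-283,-16],[0,0,39],-1],[[-256.7,-610.5,12.5],[0,0,78.5],-1],[[-256.7,-610.5,12.5],[0,0,78.5],-1],[[-256.7,-610.5,12.5],[0,0,78.5],-1],[[-256.7,-610.5,12.5],[0,0,78.5],-1],[[-256.7,-610.5,12.5],[0,0,78.5],-1],[[-256.7,-610.5,12.5],[0,0,78.5],-1],[[-256.7,-610.5,12.5],[0,0,78.5],-1],[[-256.7,-610.5,12.5],[0,0,78.5],-1],[[-256.7,-610.5,12.5],[0,0,78.5],-1]])

```text
time: 5.03
tool_pos: [0.5294, -0.3425, 0.1469]
ee_rot: [-3.141, -0.001, 1.65]
wrist_force: [-0.6, -0.2, -2.5]
width: 0.0239
```

```bash
python3 -c "
from h import *
o,im=look('w2'); plan((.532,-.3425,.06,94.5),(.532,-.3425,.017,94.5),(.532,-.3425,.16,94.5))"
```

```text
pose [ 0.5294 -0.3425  0.1469] [-3.1410e+00 -1.0000e-03  1.6504e+00] wf [-0.6 -0.2 -2.5]
t 5.08 pos [ 0.5295 -0.3426  0.1474] yaw 94.6 w 0.0238 j6 -0.74
[-0.1, 2.5, 87.4] [0.0, -0.0, 0.1] rows 1.4
[-0.1, 2.5, 130.4] [0.0, -0.0, 0.1] rows 0.7
[-0.1, 2.5, -12.6] [0.0, -0.0, 0.1] rows 2.3
```

View pics/w2.png

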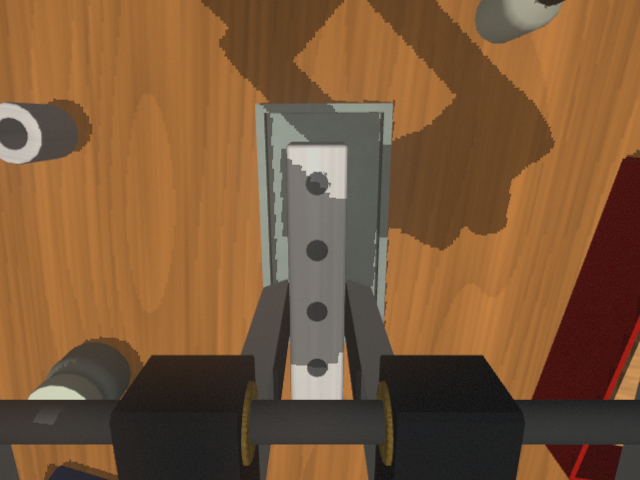

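The wrist view shows the bar over the trough, parallel and centred. The rim's near corners are at (256,103) and (392,103). I check the trough's lengthwise position with these.

```bash
python3 -c "
from h import *
o=status.get_obs()
a,b=[onz(ray('wrist',p,o),.022)[:2] for p in[(256,103),(392,103)]];d=b-a
n=np.array([d[1],-d[0]])/np.linalg.norm(d); print(a,b,np.linalg.norm(d),np.degrees(np.arctan2(*n[::-1])),(a+b)/2+n*.0935,(a+b)/2-n*.0935)"
```

```text
[ 0.48033292 -0.25561341] [ 0.57493274 -0.24791958] 0.0949121712176804 -85.35035358517621 [ 0.53521218 -0.34495879] [ 0.52005348 -0.1585742 ]
```

Request:
move_arm(targets=[[[-1.5,4,60],[0,0,0],-1],[[-1.5,4,95],[0,0,0],-1],[[-1.5,4,115],[0,0,0],-1],[[-1.5,4,125],[0,0,0],-1],[[-1.5,4,130],[0,0,0],-1],[[-1.5,4,131],[0,0,0],-1],[[-1.5,4,131],[0,0,0],-1],[[-1.5,4,131],[0,0,0],-0.15],[[-1.5,4,131],[0,0,0],-0.15],[[-1.5,4,131],[0,0,0],-0.15],[[-1.5,4,131],[0,0,0],-0.15],[[-1.5,4,100],[0,0,0],-0.15],[[-1.5,4,50],[0,0,0],0.5],[[-1.5,4,-10],[0,0,0],1],[[-1.5,4,-10],[0,0,0],1]])

```text
time: 6.95
tool_pos: [0.5366, -0.3474, 0.1651]
ee_rot: [3.131, 0.009, 1.649]
wrist_force: [0.0, 0.1, 0.5]
width: 0.0664
```

```bash
python3 -c "
from h import *
o,im=look('w3'); parts(im,o,.03,120); plan((.323,-.286,.16,90))"
```

```text
pose [ 0.5366 -0.3474  0.1651] [3.1313 0.0093 1.6489] wf [0.  0.1 0.5]
px [311. 208.] xy [ 0.5343 -0.3427] size [0.0849 0.1848] long 99.6
px [350. 114.] xy [ 0.5559 -0.264 ] size [0.0372 0.0285] long 4.6
px [ 20. 122.] xy [ 0.3191 -0.2883] size [0.0412 0.0288] long 82.4
t 7.0 pos [ 0.5351 -0.3464  0.1611] yaw 94.5 w 0.0709 j6 -0.74
[76.8, -206.8, -0.4] [0.3, 0.3, 4.5] rows 3.5
```

View pics/w3.png

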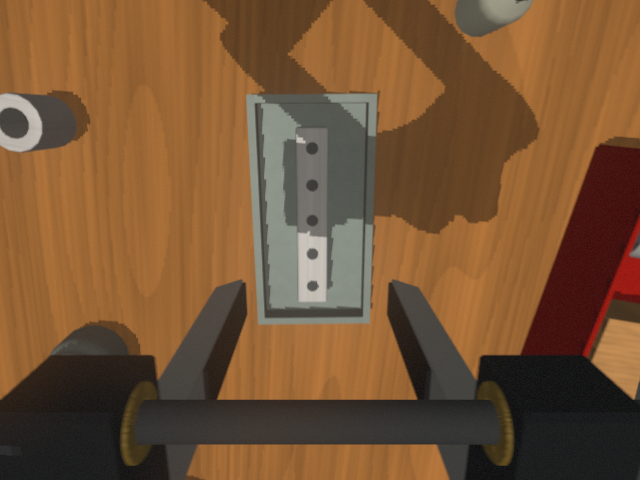

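The bar lies flat in the trough, holes at (312,148) to (312,286), clear of the walls. Next is the far bushing.

```bash
python3 -c "
from h import *
plan((.323,-.287,.12,90),(.323,-.287,.012,90),(.323,-.287,.19,90))"
```

```text
t 7.0 pos [ 0.5351 -0.3464  0.1611] yaw 94.5 w 0.0709 j6 -0.74
[75.9, -207.1, 39.6] [0.3, 0.3, 4.5] rows 3.6
[76.5, -207.7, 147.6] [0.3, 0.3, 4.5] rows 1.7
[75.6, -206.7, -30.4] [0.3, 0.3, 4.5] rows 2.8
```

Request:
move_arm(targets=[[[76,-207,30],[0,0,4.5],1],[[76,-207,30],[0,0,4.5],1],[[76,-207,30],[0,0,4.5],1],[[76,-207,30],[0,0,4.5],1],[[76,-207,30],[0,0,4.5],1],[[76,-207,30],[0,0,4.5],1],[[76,-207,30],[0,0,4.5],1],[[76,-207,30],[0,0,4.5],1]])

```text
time: 8.0
tool_pos: [0.3223, -0.2859, 0.1272]
ee_rot: [-3.142, -0.0, 1.571]
wrist_force: [0.4, -0.7, -0.1]
width: 0.0939
```

```bash
python3 -c "
from h import *
o,im=look('w4'); plan((.323,-.287,.05,90),(.323,-.287,.012,90),(.323,-.287,.19,90))"
```

```text
pose [ 0.3223 -0.2859  0.1272] [-3.1415e+00 -4.0000e-04  1.5713e+00] wf [ 0.4 -0.7 -0.1]
t 8.05 pos [ 0.3221 -0.2859  0.1272] yaw 90.0 w 0.0935 j6 -0.86
[-1.2, 0.9, 77.2] [-0.0, -0.0, 0.0] rows 1.2
[-1.2, 0.9, 115.2] [-0.0, -0.0, 0.0] rows 0.6
[-1.1, 0.9, -62.8] [-0.0, -0.0, 0.0] rows 2.8
```

View pics/w4.png

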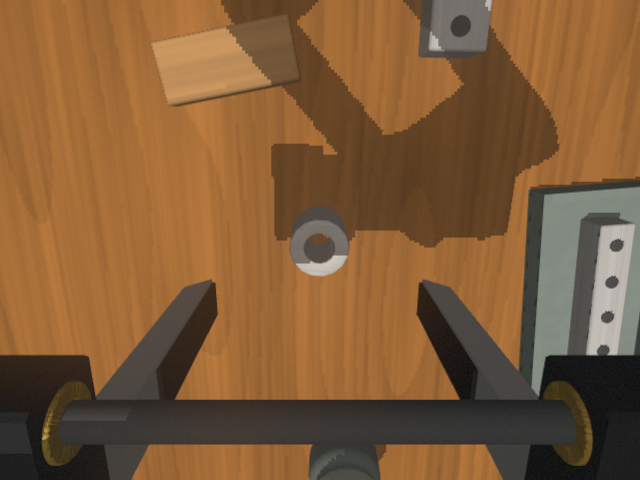

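The bushing's top ring is centred at pixel (320,248), between the jaws.

```bash
python3 -c "
from h import *
o=status.get_obs();r=ray('wrist',(320,248),o);c=onz(r,.045);print(c,tri(r,ray('top',(457.5,329.5))))
plan((c[0],c[1],.012,90),(c[0],c[1],.19,90))"
```

```text
[ 0.3246709  -0.28759428  0.045     ] (array([ 0.32382098, -0.28829823,  0.04034056]), np.float64(0.0022922593549167523))
t 8.05 pos [ 0.3221 -0.2859  0.1272] yaw 90.0 w 0.0935 j6 -0.86
[-1.8, 2.5, 115.2] [-0.0, -0.0, 0.0] rows 1.8
[-1.7, 2.5, -62.8] [-0.0, -0.0, 0.0] rows 2.8
```

Request:
move_arm(targets=[[[-1.8,2,60],[0,0,0],1],[[-1.8,2,100],[0,0,0],1],[[-1.8,2,115],[0,0,0],1],[[-1.8,2,115],[0,0,0],1],[[-1.8,2,115],[0,0,0],-1],[[-1.8,2,115],[0,0,0],-1],[[-1.8,2,115],[0,0,0],-1],[[-1.8,2,115],[0,0,0],-1],[[-1.8,2,115],[0,0,0],-1],[[-1.8,2,115],[0,0,0],-1],[[-1.8,2,115],[0,0,0],-1],[[-1.8,2,60],[0,0,0],-1],[[-1.8,2,0],[0,0,0],-1],[[-1.8,2,-60],[0,0,0],-1],[[-1.8,2,-60],[0,0,0],-1]])

```text
time: 9.93
tool_pos: [0.3255, -0.2898, 0.1929]
ee_rot: [3.134, 0.009, 1.57]
wrist_force: [-0.9, -0.1, -1.7]
width: 0.0397
```

```bash
python3 -c "
from h import *
plan((.43,0,.2,90),(.535,.318,.16,90))"
```

```text
t 9.93 pos [ 0.3255 -0.2898  0.1929] yaw 90.0 w 0.0397 j6 -0.86
[289.7, 104.5, -8.8] [0.4, 0.5, -0.0] rows 4.9
[608.1, 209.1, 29.2] [0.4, 0.5, -0.0] rows 5.4
```

Bushing gripped (39.7 mm). Next, the hover over the pan.

Request:
move_arm(targets=[[[290,104,-9],[0,0,0],-1],[[290,104,-9],[0,0,0],-1],[[290,104,-9],[0,0,0],-1],[[290,104,-9],[0,0,0],-1],[[290,104,-9],[0,0,0],-1],[[608,209,29],[0,0,0],-1],[[608,209,29],[0,0,0],-1],[[608,209,29],[0,0,0],-1],[[608,209,29],[0,0,0],-1],[[608,209,29],[0,0,0],-1],[[608,209,29],[0,0,0],-1],[[608,209,29],[0,0,0],-1],[[608,209,29],[0,0,0],-1]])

```text
time: 11.55
tool_pos: [0.5319, 0.3194, 0.1568]
ee_rot: [-3.139, 0.002, 1.57]
wrist_force: [-0.2, 0.1, -1.7]
width: 0.0393
```

```bash
python3 -c "
from h import *
o,im=look('w5'); plan((.535,.318,.016,90))"
```

```text
pose [0.5319 0.3194 0.1568] [-3.1391e+00  1.8000e-03  1.5700e+00] wf [-0.2  0.1 -1.7]
t 11.6 pos [0.5322 0.3192 0.1575] yaw 89.9 w 0.0394 j6 0.45
[-1.1, 3.0, 141.5] [-0.1, 0.1, -0.1] rows 2.3
```

View pics/w5.png

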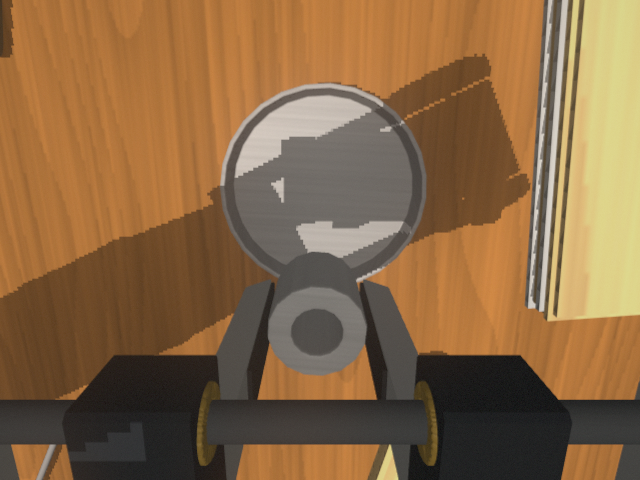

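Pan rim centre is at about pixel (323.5,184), and the held bushing is upright. I check the pan centre.

```bash
python3 -c "
from h import *
o=status.get_obs()
P=[onz(ray('wrist',p,o),.022)[:2] for p in [(221,184),(426,184),(323.5,84)]];print(P)
print((P[0]+P[1])/2, P[2]-[0,.079])
plan((.535,.318,.016,90))"
```

```text
[array([0.45970701, 0.35153533]), array([0.61544915, 0.35155579]), array([0.53726912, 0.42298782])]
[0.53757808 0.35154556] [0.53726912 0.34398782]
t 11.6 pos [0.5322 0.3192 0.1575] yaw 89.9 w 0.0394 j6 0.45
[-1.1, 3.0, 141.5] [-0.1, 0.1, -0.1] rows 2.3
```

Request:
move_arm(targets=[[[-1,3,60],[0,0,0],-1],[[-1,3,105],[0,0,0],-1],[[-1,3,125],[0,0,0],-1],[[-1,3,135],[0,0,0],-1],[[-1,3,139],[0,0,0],-1],[[-1,3,140],[0,0,0],-1],[[-1,3,140],[0,0,0],-1],[[-1,3,140],[0,0,0],0.3],[[-1,3,140],[0,0,0],0.3],[[-1,3,140],[0,0,0],0.3],[[-1,3,140],[0,0,0],0.3],[[-1,3,100],[0,0,0],0.3],[[-1,3,50],[0,0,0],1],[[-1,3,0],[0,0,0],1],[[-1,3,0],[0,0,0],1]])

```text
time: 13.48
tool_pos: [0.5384, 0.3209, 0.1649]
ee_rot: [3.131, -0.005, 1.57]
wrist_force: [-0.6, -0.4, 0.6]
width: 0.0877
```

```bash
python3 -c "
from h import *
o,im=look('w6'); plan((.46,-.006,.13,90))"
```

```text
pose [0.5384 0.3209 0.1649] [ 3.1309 -0.0052  1.5704] wf [-0.6 -0.4  0.6]
t 13.53 pos [0.537  0.3201 0.1613] yaw 90.0 w 0.0915 j6 0.45
[-326.2, -77.0, 30.1] [0.3, -0.2, -0.0] rows 5.4
```

Request:
move_arm(targets=[[[-326,-77,30],[0,0,0],1],[[-326,-77,30],[0,0,0],1],[[-326,-77,30],[0,0,0],1],[[-326,-77,30],[0,0,0],1],[[-326,-77,30],[0,0,0],1],[[-326,-77,30],[0,0,0],1],[[-326,-77,30],[0,0,0],1],[[-326,-77,30],[0,0,0],1],[[-326,-77,30],[0,0,0],1]])

```text
time: 14.65
tool_pos: [0.4586, -0.0054, 0.1279]
ee_rot: [-3.141, -0.001, 1.572]
wrist_force: [-0.4, -0.1, -0.4]
width: 0.094
```

```bash
python3 -c "
from h import *
o,im=look('w7')
g=cv2.GaussianBlur(cv2.cvtColor(im,cv2.COLOR_BGR2GRAY),(3,3),0)[150:340,220:420]
for c in cv2.HoughCircles(g,cv2.HOUGH_GRADIENT,1,10,param1=60,param2=18,minRadius=10,maxRadius=40)[0][:5]:
  p=c[:2]+[220,150]; r=ray('wrist',p,o);print(p,c[2],onz(r,.045),tri(r,ray('top',(311.3,260.3))))
plan((.4595,-.0055,.012,90),(.4595,-.0055,.19,90))"
```

```text
pose [ 0.4586 -0.0054  0.1279] [-3.1410e+00 -5.0000e-04  1.5723e+00] wf [-0.4 -0.1 -0.4]
[318.5 247.5] 28.6 [ 0.4601239  -0.00695012  0.045     ] (array([ 0.45909125, -0.00684004,  0.04329166]), np.float64(0.002415909996348012))
t 14.7 pos [ 0.4587 -0.0054  0.1281] yaw 90.1 w 0.0935 j6 -0.14
[-0.1, 0.9, 116.1] [-0.0, -0.0, 0.1] rows 1.9
[-0.1, 0.8, -61.9] [-0.0, -0.0, 0.1] rows 2.8
```

Request:
move_arm(targets=[[[-1.4,1.3,60],[0,0,0],1],[[-1.4,1.3,100],[0,0,0],1],[[-1.4,1.3,116],[0,0,0],1],[[-1.4,1.3,116],[0,0,0],1],[[-1.4,1.3,116],[0,0,0],-1],[[-1.4,1.3,116],[0,0,0],-1],[[-1.4,1.3,116],[0,0,0],-1],[[-1.4,1.3,116],[0,0,0],-1],[[-1.4,1.3,116],[0,0,0],-1],[[-1.4,1.3,116],[0,0,0],-1],[[-1.4,1.3,116],[0,0,0],-1],[[-1.4,1.3,60],[0,0,0],-1],[[-1.4,1.3,0],[0,0,0],-1],[[-1.4,1.3,-60],[0,0,0],-1],[[-1.4,1.3,-60],[0,0,0],-1]])

```text
time: 16.58
tool_pos: [0.4629, -0.0083, 0.1942]
ee_rot: [3.13, 0.002, 1.57]
wrist_force: [0.2, -0.1, -1.4]
width: 0.0399
```

```bash
python3 -c "
from h import *
plan((.536,.376,.17,90))"
```

```text
t 16.57 pos [ 0.4629 -0.0083  0.1942] yaw 90.0 w 0.0399 j6 -0.14
[384.4, 72.6, 24.4] [0.7, 0.1, -0.0] rows 6.3
```

Request:
move_arm(targets=[[[384,72,24],[0,0,0],-1],[[384,72,24],[0,0,0],-1],[[384,72,24],[0,0,0],-1],[[384,72,24],[0,0,0],-1],[[384,72,24],[0,0,0],-1],[[384,72,24],[0,0,0],-1],[[384,72,24],[0,0,0],-1],[[384,72,24],[0,0,0],-1],[[384,72,24],[0,0,0],-1],[[384,72,24],[0,0,0],-1]])

```text
time: 17.82
tool_pos: [0.5323, 0.3744, 0.1649]
ee_rot: [3.141, -0.0, 1.568]
wrist_force: [-0.5, -0.9, -1.3]
width: 0.0396
```

```bash
python3 -c "
from h import *
o,im=look('w8'); plan((.536,.376,.018,90))
cv2.imwrite('pics/t8.png',np.hstack([cv2.resize(im,(400,300)),cv2.resize(cv2.imread('pics/w6.png'),(400,300))]))"
```

```text
pose [0.5323 0.3744 0.1649] [ 3.141  -0.      1.5683] wf [-0.5 -0.9 -1.3]
t 17.88 pos [0.5323 0.3746 0.165 ] yaw 89.9 w 0.0397 j6 0.53
[1.4, 3.5, 147.0] [0.0, -0.0, -0.1] rows 2.4
```

View pics/t8.png

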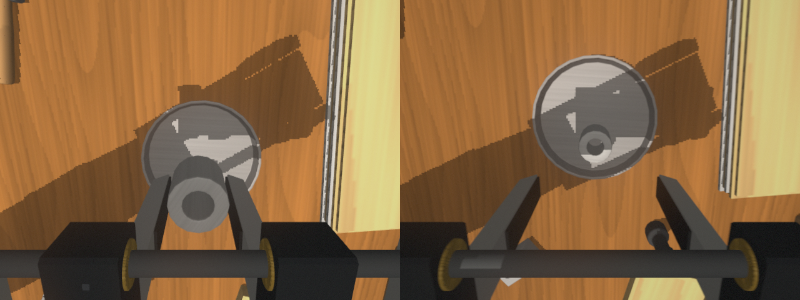

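The first bushing stands in the pan, ring at (595,147) in the right-hand half against a pan centre of (595,117). I lower the second one on the other side.

Request:
move_arm(targets=[[[2.5,3.5,60],[0,0,0],-1],[[2.5,3.5,110],[0,0,0],-1],[[2.5,3.5,130],[0,0,0],-1],[[2.5,3.5,141],[0,0,0],-1],[[2.5,3.5,145],[0,0,0],-1],[[2.5,3.5,147],[0,0,0],-1],[[2.5,3.5,147],[0,0,0],-1],[[2.5,3.5,147],[0,0,0],0.3],[[2.5,3.5,147],[0,0,0],0.3],[[2.5,3.5,147],[0,0,0],0.3],[[2.5,3.5,147],[0,0,0],0.3],[[2.5,3.5,100],[0,0,0],0.3],[[2.5,3.5,50],[0,0,0],1],[[2.5,3.5,0],[0,0,0],1],[[2.5,3.5,0],[0,0,0],1]])

```text
time: 19.75
tool_pos: [0.5381, 0.3802, 0.1711]
ee_rot: [3.131, -0.006, 1.57]
wrist_force: [-1.2, 0.1, 0.5]
width: 0.0877
```

```bash
python3 -c "
from h import *
o,im=look('w9'); plan((.4195,.1335,.13,36.5))"
```

```text
pose [0.5381 0.3802 0.1711] [ 3.1311 -0.0063  1.5705] wf [-1.2  0.1  0.5]
t 19.8 pos [0.5367 0.3793 0.1674] yaw 90.0 w 0.0913 j6 0.53
[-246.0, -117.3, 36.0] [0.2, -0.3, 53.5] rows 5.0
```

Request:
move_arm(targets=[[[-246,-117,36],[0,0,53.5],1],[[-246,-117,36],[0,0,53.5],1],[[-246,-117,36],[0,0,53.5],1],[[-246,-117,36],[0,0,53.5],1],[[-246,-117,36],[0,0,53.5],1],[[-246,-117,36],[0,0,53.5],1],[[-246,-117,36],[0,0,53.5],1],[[-246,-117,36],[0,0,53.5],1],[[-246,-117,36],[0,0,53.5],1]])

```text
time: 20.92
tool_pos: [0.4187, 0.1334, 0.1281]
ee_rot: [-3.141, 0.0, 0.639]
wrist_force: [1.0, -0.8, 1.0]
width: 0.0937
```

```bash
python3 -c "
from h import *
o,im=look('w10'); parts(im,o,.03,80); plan((.4195,.1335,.008,36.5))
cv2.imwrite('pics/t10.png',np.hstack([cv2.resize(im,(400,300)),cv2.resize(cv2.imread('pics/w9.png'),(400,300))]))"
```

```text
pose [0.4187 0.1334 0.1281] [-3.1413e+00  2.0000e-04  6.3860e-01] wf [ 1.  -0.8  1. ]
px [158. 340.] xy [0.2823 0.1814] size [0.1321 0.0177] long 176.7
px [320. 233.] xy [0.4229 0.1335] size [0.0343 0.0632] long 37.7
px [154.   7.] xy [0.4771 0.2975] size [0.0651 0.0075] long 126.7
t 20.98 pos [0.4186 0.1333 0.1282] yaw 36.6 w 0.0943 j6 1.11
[0.8, 0.4, 120.2] [-0.0, 0.0, 0.1] rows 1.9
```

View pics/t10.png

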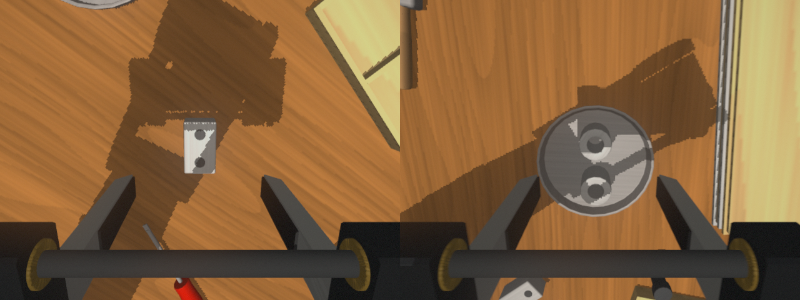

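Both bushings stand in the pan. The block is centred and aligned between the jaws, holes at (200,135) and (200,163) in the half-scale picture.

Request:
move_arm(targets=[[[2,1,60],[0,0,0],1],[[2,1,100],[0,0,0],1],[[2,1,119],[0,0,0],1],[[2,1,119],[0,0,0],1],[[2,1,119],[0,0,0],-1],[[2,1,119],[0,0,0],-1],[[2,1,119],[0,0,0],-1],[[2,1,119],[0,0,0],-1],[[2,1,119],[0,0,0],-1],[[2,1,119],[0,0,0],-1],[[2,1,119],[0,0,0],-1],[[2,1,60],[0,0,0],-1],[[2,1,0],[0,0,0],-1],[[2,1,-40],[0,0,0],-1],[[2,1,-40],[0,0,0],-1]])

```text
time: 22.85
tool_pos: [0.4227, 0.1334, 0.1717]
ee_rot: [3.138, -0.007, 0.637]
wrist_force: [-0.2, 0.4, -3.1]
width: 0.0356
```

```bash
python3 -c "
from h import *
plan((.651,.064,.155,76.2))"
```

```text
t 22.85 pos [0.4227 0.1334 0.1717] yaw 36.5 w 0.0356 j6 1.11
[142.2, 191.5, 18.4] [0.3, -0.3, -39.7] rows 3.8
```

Request:
move_arm(targets=[[[142,191,18],[0,0,-39.7],-1],[[142,191,18],[0,0,-39.7],-1],[[142,191,18],[0,0,-39.7],-1],[[142,191,18],[0,0,-39.7],-1],[[142,191,18],[0,0,-39.7],-1],[[142,191,18],[0,0,-39.7],-1],[[142,191,18],[0,0,-39.7],-1],[[142,191,18],[0,0,-39.7],-1]])

```text
time: 23.85
tool_pos: [0.6476, 0.0645, 0.1514]
ee_rot: [3.14, -0.001, 1.33]
wrist_force: [0.4, -0.6, -1.1]
width: 0.0359
```

```bash
python3 -c "
from h import *
o,im=look('w11'); plan((.651,.064,.016,76.2))"
```

```text
pose [0.6476 0.0645 0.1514] [ 3.1402e+00 -5.0000e-04  1.3302e+00] wf [ 0.4 -0.6 -1.1]
t 23.9 pos [0.6478 0.0644 0.1515] yaw 76.2 w 0.0358 j6 0.25
[0.3, 3.0, 135.5] [0.1, -0.0, 0.0] rows 2.2
```

View pics/w11.png

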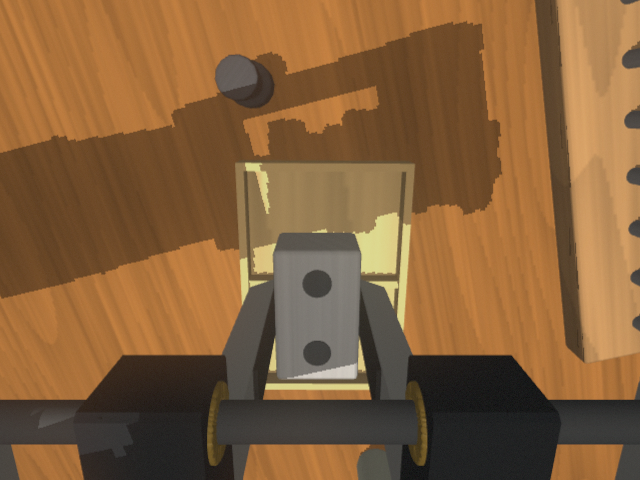

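The held block is parallel to the tray. The rim's far corners are at (236,164) and (414,164), the divider at row 279. I compute the bay centre.

```bash
python3 -c "
from h import *
o=status.get_obs()
a,b=[onz(ray('wrist',p,o),.022)[:2] for p in[(236,164),(414,164)]];d=b-a;n=np.array([d[1],-d[0]])/np.linalg.norm(d)
print(np.linalg.norm(d),np.degrees(np.arctan2(*-n[::-1])));m=(a+b)/2
print('bay+',m+n*.0495,'c',m+n*.0965,'bay-',m+n*.1435, 'div',onz(ray('wrist',(325,279),o),.022)[:2])"
```

```text
0.13092344678741819 76.28393833630298
bay+ [0.65403828 0.06160299] c [0.64289409 0.0159433 ] bay- [ 0.63174989 -0.02971638] div [0.64478034 0.02161271]
```

Request:
move_arm(targets=[[[0,4.8,60],[0,0,0],-1],[[0,4.8,100],[0,0,0],-1],[[0,4.8,122],[0,0,0],-1],[[0,4.8,131],[0,0,0],-1],[[0,4.8,135],[0,0,0],-1],[[0,4.8,136],[0,0,0],-1],[[0,4.8,136],[0,0,0],-1],[[0,4.8,136],[0,0,0],0.15],[[0,4.8,136],[0,0,0],0.15],[[0,4.8,136],[0,0,0],0.15],[[0,4.8,136],[0,0,0],0.15],[[0,4.8,90],[0,0,0],0.15],[[0,4.8,40],[0,0,0],1],[[0,4.8,-10],[0,0,0],1],[[0,4.8,-10],[0,0,0],1]])

```text
time: 25.78
tool_pos: [0.656, 0.0628, 0.1671]
ee_rot: [3.13, -0.003, 1.33]
wrist_force: [-0.5, -0.7, -0.3]
width: 0.0807
```

```bash
python3 -c "
from h import *
o,im=look('w12'); plan((.4085,-.135,.13,90))"
```

```text
pose [0.656  0.0628 0.1671] [ 3.1299 -0.0032  1.3295] wf [-0.5 -0.7 -0.3]
t 25.82 pos [0.6544 0.0627 0.1633] yaw 76.2 w 0.0845 j6 0.25
[-250.8, -191.7, 31.8] [0.3, -0.0, -13.8] rows 5.1
```

Request:
move_arm(targets=[[[-251,-192,32],[0,0,-13.8],1],[[-251,-192,32],[0,0,-13.8],1],[[-251,-192,32],[0,0,-13.8],1],[[-251,-192,32],[0,0,-13.8],1],[[-251,-192,32],[0,0,-13.8],1],[[-251,-192,32],[0,0,-13.8],1],[[-251,-192,32],[0,0,-13.8],1],[[-251,-192,32],[0,0,-13.8],1],[[-251,-192,32],[0,0,-13.8],1]])

```text
time: 26.95
tool_pos: [0.4075, -0.1344, 0.1282]
ee_rot: [-3.141, -0.0, 1.572]
wrist_force: [0.6, 0.3, 0.1]
width: 0.0939
```

```bash
python3 -c "
from h import *
o,im=look('w13'); parts(im,o,.03,80); plan((.4085,-.135,.009,90))
cv2.imwrite('pics/t13.png',np.hstack([cv2.resize(im,(400,300)),cv2.resize(cv2.imread('pics/w12.png'),(400,300))]))"
```

```text
pose [ 0.4075 -0.1344  0.1282] [-3.1415e+00 -4.0000e-04  1.5725e+00] wf [0.6 0.3 0.1]
px [455. 462.] xy [ 0.5221 -0.3248] size [0.0761 0.0356] long 0.2
px [153. 346.] xy [ 0.2848 -0.2193] size [0.0795 0.0156] long 47.2
px [624. 300.] xy [ 0.631  -0.1801] size [0.0244 0.0488] long 148.3
px [319. 236.] xy [ 0.4092 -0.1333] size [0.063  0.0345] long 87.8
t 27.0 pos [ 0.4074 -0.1345  0.1282] yaw 90.1 w 0.0939 j6 -0.45
[-0.5, 1.1, 119.2] [-0.0, -0.0, 0.1] rows 1.9
```

View pics/t13.png

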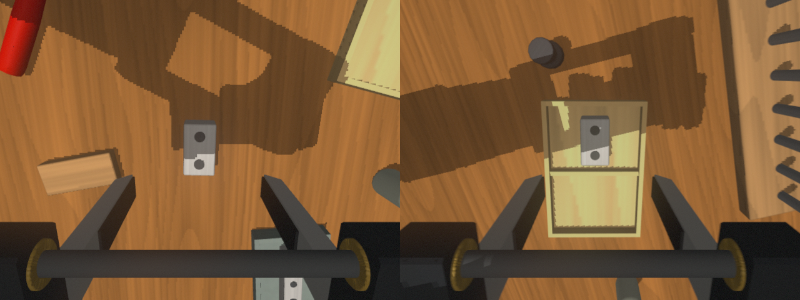

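The first block sits in its bay. The second block is centred between the jaws, holes at (200,137) and (200,167).

Request:
move_arm(targets=[[[-1,1.3,60],[0,0,0],1],[[-1,1.3,100],[0,0,0],1],[[-1,1.3,119],[0,0,0],1],[[-1,1.3,119],[0,0,0],1],[[-1,1.3,119],[0,0,0],-1],[[-1,1.3,119],[0,0,0],-1],[[-1,1.3,119],[0,0,0],-1],[[-1,1.3,119],[0,0,0],-1],[[-1,1.3,119],[0,0,0],-1],[[-1,1.3,119],[0,0,0],-1],[[-1,1.3,119],[0,0,0],-1],[[-1,1.3,60],[0,0,0],-1],[[-1,1.3,0],[0,0,0],-1],[[-1,1.3,-40],[0,0,0],-1],[[-1,1.3,-40],[0,0,0],-1]])

```text
time: 28.88
tool_pos: [0.4097, -0.1371, 0.1715]
ee_rot: [3.135, 0.003, 1.57]
wrist_force: [-0.1, 0.5, -3.0]
width: 0.0357
```

```bash
python3 -c "
from h import *
plan((.6295,-.029,.155,76.2))"
```

```text
t 28.88 pos [ 0.4097 -0.1371  0.1715] yaw 90.0 w 0.0357 j6 -0.45
[108.2, 219.6, 17.7] [0.4, 0.1, 13.8] rows 3.9
```

Request:
move_arm(targets=[[[109,222,18],[0,0,13.8],-1],[[109,222,18],[0,0,13.8],-1],[[109,222,18],[0,0,13.8],-1],[[109,222,18],[0,0,13.8],-1],[[109,222,18],[0,0,13.8],-1],[[109,222,18],[0,0,13.8],-1],[[109,222,18],[0,0,13.8],-1],[[109,222,18],[0,0,13.8],-1]])

```text
time: 29.88
tool_pos: [0.6292, -0.0281, 0.1514]
ee_rot: [3.14, -0.0, 1.328]
wrist_force: [-1.1, 0.2, -1.4]
width: 0.0359
```

```bash
python3 -c "
from h import *
o,im=look('w14'); plan((.6305,-.029,.015,76.2))"
```

```text
pose [ 0.6292 -0.0281  0.1514] [ 3.1400e+00 -2.0000e-04  1.3282e+00] wf [-1.1  0.2 -1.4]
t 29.93 pos [ 0.6293 -0.028   0.1515] yaw 76.1 w 0.0352 j6 0.11
[-0.7, 1.1, 136.5] [0.1, -0.0, -0.1] rows 2.2
```

View pics/w14.png

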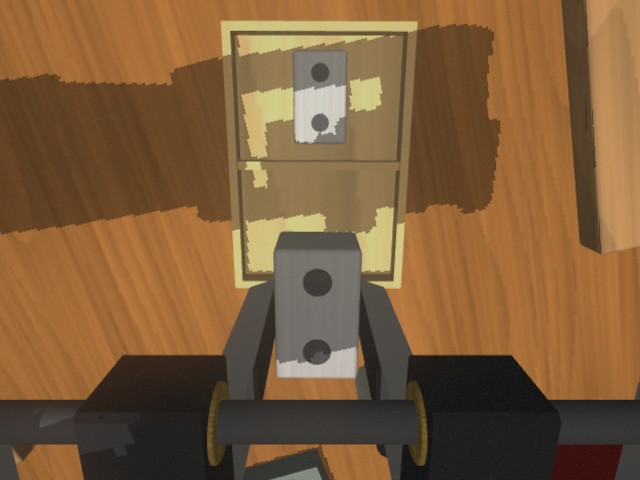

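The first block sits flat in the far bay. The divider is at (320,163) and the near rim at (319,287).

```bash
python3 -c "
from h import *
o=status.get_obs()
a,b=[onz(ray('wrist',p,o),.022)[:2] for p in[(320,163),(319,287)]];print(a,b,np.linalg.norm(a-b),'bay-',a+(b-a)*47/96.5)
print('far',onz(ray('wrist',(319,22),o),.022)[:2],'blk1',onz(ray('wrist',(320,97),o),.036)[:2])
for y in(255,245,235): print(y,onz(ray('wrist',(320,y),o),.006)[:2])"
```

```text
[0.64401735 0.01881821] [ 0.62002303 -0.07633322] 0.0981301357672385 bay- [ 0.632331   -0.02752497]
far [0.66556544 0.11014904] blk1 [0.65461382 0.06289671]
255 [ 0.62606881 -0.05553217]
245 [ 0.62810344 -0.04717694]
235 [ 0.63011007 -0.03893671]
```

Request:
move_arm(targets=[[[0,2.5,60],[0,0,0],-1],[[0,2.5,100],[0,0,0],-1],[[0,2.5,122],[0,0,0],-1],[[0,2.5,131],[0,0,0],-1],[[0,2.5,135],[0,0,0],-1],[[0,2.5,136],[0,0,0],-1],[[0,2.5,136],[0,0,0],-1],[[0,2.5,136],[0,0,0],0.15],[[0,2.5,136],[0,0,0],0.15],[[0,2.5,136],[0,0,0],0.15],[[0,2.5,136],[0,0,0],0.15],[[0,2.5,90],[0,0,0],0.15],[[0,2.5,40],[0,0,0],1],[[0,2.5,-20],[0,0,0],1],[[-300,-200,-60],[0,0,0],1],[[-300,-200,-60],[0,0,0],1],[[-300,-200,-60],[0,0,0],1],[[-300,-200,-60],[0,0,0],1],[[-300,-200,-60],[0,0,0],1],[[-300,-200,-60],[0,0,0],1]])

```text
time: 32.42
tool_pos: [0.3623, -0.272, 0.2108]
ee_rot: [3.141, 0.001, 1.329]
wrist_force: [-0.0, -0.5, 0.6]
width: 0.0937
```

```bash
python3 -c "
from h import *
plan()
t=viewer.snapshot('top')[:,:,::-1];s=viewer.snapshot('scene')[:,:,::-1]
a=cv2.resize(t[120:280,90:540],(800,284));b=cv2.resize(s[180:350,60:560],(800,272))
cv2.imwrite('pics/end.png',np.vstack([a,b]))"
```

```text
t 32.42 pos [ 0.3623 -0.272   0.2108] yaw 76.1 w 0.0937 j6 -0.53
```

I have reached the picture limit, so the last check is numerical, on the images already saved in memory or on disk.

```bash
python3 - <<'E'
from h import *
t=viewer.snapshot('top')[:,:,::-1].copy();s=viewer.snapshot('scene')[:,:,::-1].copy()
cv2.imwrite('pics/et.png',t)
def blobs(im,x0,y0,x1,y1,smax,vmin):
    h=cv2.cvtColor(im,cv2.COLOR_BGR2HSV)[y0:y1,x0:x1];m=((h[...,1]<smax)&(h[...,2]>vmin)).astype(np.uint8)*255
    m=cv2.morphologyEx(m,cv2.MORPH_CLOSE,np.ones((5,5)))
    for c in cv2.findContours(m,cv2.RETR_EXTERNAL,cv2.CHAIN_APPROX_NONE)[0]:
        if cv2.contourArea(c)>80:
            r=cv2.minAreaRect(c);yield np.array(r[0])+[x0,y0],r[1],r[2]
C=np.array([.641,.0175]);a=np.radians(76.2);Y=np.array([np.cos(a),np.sin(a)]);X=np.array([Y[1],-Y[0]])
for p,sz,an in blobs(t,245,135,355,220,45,130):
    w=onz(ray('top',p),.036)[:2];print('block?',p.round(1),np.round(sz,1),round(an),w.round(4),'tray xy',((w-C)@X).round(4),((w-C)@Y).round(4))
for p,sz,an in blobs(t,432,203,523,252,45,150):
    print('bar?',p.round(1),np.round(sz,1),round(an),onz(ray('top',p),.03).round(4))
g=cv2.cvtColor(t,cv2.COLOR_BGR2GRAY)[185:268,95:185];g=cv2.resize(g,None,fx=4,fy=4,interpolation=cv2.INTER_CUBIC)
for c in cv2.HoughCircles(g,cv2.HOUGH_GRADIENT,1,40,param1=80,param2=22,minRadius=28,maxRadius=48)[0][:4]:
    p=c[:2]/4+[95,185];print('bush?',p.round(1),c[2]/4,onz(ray('top',p),.051).round(4))
# bystanders: change between first and last top picture
d=cv2.absdiff(cv2.imread('pics/top0.png'),t).max(2)
print('bottle diff',d[150:190,380:412].mean(),'gauge diff',d[165:195,210:235].mean())
print(list(blobs(s,60,170,560,350,45,150)))
E
```

```text
block? [321.2 177.7] [28.9 16.2] 14 [ 0.6307 -0.0266] tray xy 0.0005 -0.0453
block? [277.5 168.2] [29.5 16.5] 13 [0.6512 0.0628] tray xy -0.0009 0.0464
bar? [478.5 224.5] [12.  69.3] 86 [ 0.5333 -0.3437  0.03  ]
bush? [122.1 225.9] 10.35 [0.5263 0.3684 0.051 ]
bush? [151.9 224.9] 10.675 [0.5283 0.3096 0.051 ]
bottle diff 18.8859375 gauge diff 16.312
[(array([371.81552124, 298.63621521]), (35.17449188232422, 14.21073055267334), 3.3664612770080566), (array([317.04315186, 295.89594269]), (35.40978240966797, 14.178162574768066), 4.085616588592529), (array([134.41940308, 278.9588089 ]), (8.501968383789062, 80.93704223632812), 81.52884674072266), (array([503.96588135, 250.00352478]), (45.069828033447266, 81.83912658691406), 84.0938491821289), (array([ 71. , 213.5]), (13.0, 22.0), 90.0), (array([551. , 177.5]), (7.0, 16.0), 90.0)]
```

```bash
python3 - <<'E'
import cv2
from h import *
for n in('top','scene'):
    a=cv2.imread(f'pics/{n}0.png');b=viewer.snapshot(n)[:,:,::-1].copy()
    B={'top':[('bottle',385,158,28,30),('gauge',210,167,24,28)],'scene':[('bottle',212,284,28,52),('gauge',421,260,23,44)]}[n]
    for k,x,y,w,h in B:
        r=cv2.matchTemplate(b[y-25:y+h+25,x-25:x+w+25],a[y:y+h,x:x+w],cv2.TM_CCOEFF_NORMED);_,v,_,l=cv2.minMaxLoc(r)
        print(n,k,'shift px',l[0]-25,l[1]-25,'score',round(v,3))
E
```

```text
top bottle shift px 0 0 score 1.0
top gauge shift px 0 0 score 0.999
scene bottle shift px 0 0 score 0.969
scene gauge shift px 0 0 score 0.999
```

The bystanders have not moved. One last height check by triangulation, then I hand in.

```bash
python3 - <<'E'
from h import *
for n,t,s in(('blk1',(278,168.7),(371.8,298.6)),('blk2',(321.7,178.2),(317,295.9)),('bar',(479,225),(134.4,279))):
    print(n,tri(ray('top',t),ray('scene',s)))
from bench import order
print(order.close_job())
E
```

```text
blk1 (array([0.65163966, 0.06332595, 0.03220679]), np.float64(0.0025611878965863793))
blk2 (array([ 0.63090965, -0.02699891,  0.03219885]), np.float64(0.0014190952659753416))
bar (array([ 0.53284064, -0.3450371 ,  0.02777315]), np.float64(0.0002817021215514887))
the job is handed in; nothing more can be done
None
```

All five parts are in their trays, and I handed the job in at about 33 s of the 122 s allowed. No verdict came back.

**Blocks:** one in each bay, centred at about y = +46 mm and −45 mm in the tray frame and within 1 mm of the middle in x. Their measured tops were 32 mm high against 36 mm expected. The same two cameras read 2–4 mm low on almost everything from the start, so this fits the blocks resting on the tray floor.

**Bar:** within about 2 mm of the trough's centre and parallel to it. It measured 28 mm high against 30 mm expected, with the same low bias.

**Bushings:** the wrist picture showed both standing upright in the pan. In the last top picture, circle detection put them roughly 25 and 35 mm from the pan centre (limit 62 mm). That detection gave x about 8 mm lower than my placing commands, and I did not triangulate their final heights.

**Bystanders:** the oil bottle and plug gauge match their starting pictures with no shift in either fixed camera. A plain brightness comparison did change around them, which I took as an exposure change.

The final picture could not be viewed because I had reached the limit of 16. The last checks are therefore numerical, apart from the earlier wrist pictures of the bar, both bushings and the first block. The second block was not seen by eye after release.

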